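# Snap the lid of the toy-store tub shut all round

## Robot

A 7-joint arm with a two-finger parallel gripper is mounted at the origin on the work surface. World frame = base frame: x ahead of the robot, y to its left, z up, the work surface at z = 0. Lengths are in m, angles in degrees, forces in N, time in s.
With the tool pointing down it reaches from about 0.4 to 0.9 m from the base axis. Payload 5.5 kg.
Tool frame: the origin (TCP) lies at the very end of the fingers, on their centre line; the grasp point (between the pads) lies 19 mm behind it; z points along the fingers, y is the direction in which the jaws open and shut (so a half turn about z gives the same grasp; the last joint's range is limited). The gripper opens to 92 mm and grips with 3 to 60 N. Pads are 19 mm wide; open, the fingers measure 130 mm over their backs; the gripper's body (75 mm by 190 mm) begins 47 mm behind the grasp point.
Start: joints at [-61.295, 28.699, -24.465, 88.831, 12.651, 65.22, -12.049], TCP at [0.153, 0.632, 0.227] pointing down, gripper open.
Joint ranges: [-164.97, 164.97], [-17.58, 116.51], [-87.97, 89.64], [11.32, 138.91], [-80.73, 260.73], [10.89, 115.49], [-147.41, 147.41]. Speed limits (degrees/s): [147.25, 147.25, 180, 180, 180, 180, 180].

## Interface

Orientations are given as a 3x3 rotation matrix whose columns are the frame's x, y, z axes.
In Python, from station import manip, optics, finish_job gives the robot as it stands.
- The arm moves only by the tool servo_tool, never from a script. Its argument "series" is one flat list of numbers, 6 for each row, row after row: the shift along the tool's x, y, z in mm, then the turn, a rotation vector about the tool's x, y, z in degrees. A call has 1 to 20 rows; each row is the pose to reach, as a shift and turn from the pose commanded when the call began, along the tool's axes at that moment; what a row does not reach only later rows make up. A row lasts 1/12 s, in which the tool goes at most 41.7 mm and 7.16 degrees, less where a joint would pass 70% of its speed; a pose out of reach is approached as far as the arm can. A call with a gripper value outside its range is refused whole. "gripper" is the opening, from 0 (shut) to 1 (fully open), set as the call begins (left out, the last holds). The fingers move at their own pace and stop on an object; "squeeze" is the grip in N (left out, the last holds). Time passes only in rows, so rows that repeat a pose let the fingers close. It gives the time, the measured TCP pose, the force and the opening at its end, in the units of the state.
- manip.state(): the state, without advancing time (a new reading comes with each control period).
- optics.get_image(name): name is "side" or "top"; returns a dict with "frame" (480x640x3 uint8, red, green, blue), "range_z" (480x640 float32, m along the optical axis (not along the pixel's ray), 0 where there is no reading), "intrinsics" (3x3 intrinsics, pixels), "world_from_camera" (4x4, takes a point from camera to world coordinates). Camera axes: x right, y down, z forward; pixel columns grow to the right and rows downward; lengths in m; the calibration is good to about 2 mm. A picture is of the moment at which its call begins.
- finish_job(): hands the job in, once; it reports no verdict.
The state is a dict: "time": time; "qpos": joint angles; "dq": joint speeds; "effort": joint torques, N m; "position": TCP position; "ee_rot": TCP orientation; "ft_force": force on the tool from outside, world axes, zero at the start; "torque": the same for the moment, N m; "grip_width": opening from 0.0 (shut) to 1.0 (fully open).
Only numpy, scipy, OpenCV 4.12 (cv2) and the standard library are available. Lean on these libraries where they do the work, as an engineer would, in place of code of your own. Each camera call takes 0.05 s, during which the arm holds its last target.

## Task

The blue lid of the yellow tub is only clipped on in places: press round its rim from above with the fingertips, section by section, until every section has clicked down shut and the rim is flush all the way round. Only press: the tub stays standing where it is, not picked up by rim or handle, tipped or pushed along, and the toys and packing things around it are left undisturbed.

Things in the scene. Friction and masses are not known exactly. Their poses are not given: they have to be found in the camera images.
- tub: Round yellow plastic tub with a blue press-on lid, loose on the table, 1.8 kg. Origin: centre of its underside; z up, x towards the side where its thin wire carrying handle hangs down. Base 160 mm across, 134 mm tall with the lid shut, lid 197 mm across. Lid rim: eight sections of 45 degrees parted by 2 mm slits, seg0 at +x, then anticlockwise from above. Pressing a shut section does no harm.
- lid_centre (a point): Middle of the lid's fixed flat centre panel, on top, on the tub's axis, 127 mm above the table. The panel is 120 mm across. The rim sections flex about its edge, 60 mm from the axis. Each carries the surface to press, a raised channel 79 to 98 mm from the axis and about 67 mm long: level at 134 mm above the table when shut; when up it slopes upwards to the outside, outer edge about 10 mm higher.
- handle_grip (a point): Middle of the white grip on the wire carrying handle, which hangs down against the tub on its +x side: 102 mm out from the axis, 46 mm above the table. The wire is fixed; from its ears at +y and -y, 104 mm above the table, it hangs round that side, nowhere more than 107 mm from the axis. Not to be used.
- seg0 (a joint): Lid rim section 0, 0 degrees anticlockwise (seen from above) from the tub's own +x axis: 0 = standing up (unclipped), 0.28 rad = clicked shut and flush; nothing between is stable. Pressed 88 mm from the axis it travels 8 mm: the push rises to about 9 N before half way, and from two thirds on it snaps home by itself; let go earlier, it springs up. Sections move independently.
- seg1 (a joint): Lid rim section 1, 45 degrees anticlockwise (seen from above) from the tub's own +x axis: 0 = standing up (unclipped), 0.28 rad = clicked shut and flush; nothing between is stable. Pressed 88 mm from the axis it travels 8 mm: the push rises to about 9 N before half way, and from two thirds on it snaps home by itself; let go earlier, it springs up. Sections move independently.
- seg2 (a joint): Lid rim section 2, 90 degrees anticlockwise (seen from above) from the tub's own +x axis: 0 = standing up (unclipped), 0.28 rad = clicked shut and flush; nothing between is stable. Pressed 88 mm from the axis it travels 8 mm: the push rises to about 9 N before half way, and from two thirds on it snaps home by itself; let go earlier, it springs up. Sections move independently.
- seg3 (a joint): Lid rim section 3, 135 degrees anticlockwise (seen from above) from the tub's own +x axis: 0 = standing up (unclipped), 0.28 rad = clicked shut and flush; nothing between is stable. Pressed 88 mm from the axis it travels 8 mm: the push rises to about 9 N before half way, and from two thirds on it snaps home by itself; let go earlier, it springs up. Sections move independently.
- seg4 (a joint): Lid rim section 4, 180 degrees anticlockwise (seen from above) from the tub's own +x axis: 0 = standing up (unclipped), 0.28 rad = clicked shut and flush; nothing between is stable. Pressed 88 mm from the axis it travels 8 mm: the push rises to about 9 N before half way, and from two thirds on it snaps home by itself; let go earlier, it springs up. Sections move independently.
- seg5 (a joint): Lid rim section 5, 225 degrees anticlockwise (seen from above) from the tub's own +x axis: 0 = standing up (unclipped), 0.28 rad = clicked shut and flush; nothing between is stable. Pressed 88 mm from the axis it travels 8 mm: the push rises to about 9 N before half way, and from two thirds on it snaps home by itself; let go earlier, it springs up. Sections move independently.
- seg6 (a joint): Lid rim section 6, 270 degrees anticlockwise (seen from above) from the tub's own +x axis: 0 = standing up (unclipped), 0.28 rad = clicked shut and flush; nothing between is stable. Pressed 88 mm from the axis it travels 8 mm: the push rises to about 9 N before half way, and from two thirds on it snaps home by itself; let go earlier, it springs up. Sections move independently.
- seg7 (a joint): Lid rim section 7, 315 degrees anticlockwise (seen from above) from the tub's own +x axis: 0 = standing up (unclipped), 0.28 rad = clicked shut and flush; nothing between is stable. Pressed 88 mm from the axis it travels 8 mm: the push rises to about 9 N before half way, and from two thirds on it snaps home by itself; let go earlier, it springs up. Sections move independently.
- doll: Painted wooden peg doll, red body 42 mm across, blue hat, 95 mm tall, standing close to the tub. Origin: centre of its underside. A bystander: to be left alone.
- car: Small blue wooden toy car, 62 x 40 mm, 38 mm tall, standing close to the tub. Origin: under its centre, on the table; x along its length. A bystander: to be left alone.
- loco: Green, blue and red tin toy locomotive, 160 x 64 mm, 97 mm tall. Origin: under its centre, on the table; x along its length. A bystander: to be left alone.
- tin_red: Round red tin with gold lid, 70 mm across, 105 mm tall. Origin: centre of its underside. A bystander: to be left alone.
- tin_gold: Round gold tin with lid, 62 mm across, 88 mm tall. Origin: centre of its underside. A bystander: to be left alone.
- brush: Hand brush with wooden handle lying flat. Origin: on the table under it; x along its length. A bystander: to be left alone.
- tape: Roll of brown packing tape lying flat, 100 mm across, 48 mm high. Origin: centre of its underside. A bystander: to be left alone.

How it is judged:
By the outcome, as a careful person would: the job done as asked, in the order asked, and still so for the second after the job is handed in, with the robot touching nothing.
It also fails if it takes over 48 s, if anything falls off the work surface, if the arm or the gripper's body presses on something with over 40 N, if the wrist force passes 120 N, or if a joint passes its speed limit or range.

## Working session

There is one attempt and no reset: what is moved stays moved. The work goes in short steps, Python scripts to look and compute and a tool call to move; the robot and the scene stay as the last step left them, time stands still between calls to the robot, and variables do not carry over. Pictures are saved under pics/ and viewed, and the job is handed in when it is done.

Besides the shell and the picture viewer there is one more tool, called after "Call:" as name(argument=value, ...) on one line, values as JSON. servo_tool: Moves the arm, as the interface text tells. Its arguments: {"type":"object","properties":{"series":{"type":"array"},"gripper":{"type":"number"},"squeeze":{"type":"number"}},"required":["series"]}

```bash
mkdir -p pics; ls
cat > h.py <<'E'
import numpy as np, cv2
from station import manip, optics, finish_job
def shot(n,tag):
    d=optics.get_image(n); cv2.imwrite(f'pics/{tag}.png',d['frame'][:,:,::-1]); np.savez(f'{tag}.npz',**{k:np.array(v) for k,v in d.items()}); return d
def cloud(d):
    K=d['intrinsics'];T=d['world_from_camera'];z=d['range_z']
    v,u=np.mgrid[:480,:640]
    P=np.stack([(u-K[0,2])/K[0,0]*z,(v-K[1,2])/K[1,1]*z,z],-1)
    return P@T[:3,:3].T+T[:3,3]
E
python3 - <<'E'
from h import *
s=manip.state()
for k in s: print(k,np.round(s[k],3).tolist())
for n in('top','side'):
    d=shot(n,n+'0'); print(np.round(d['world_from_camera'],3).tolist(),np.round(d['intrinsics'],1).tolist())
E
```

```text
pics
time 0.0
qpos [-61.296, 28.755, -24.452, 88.893, 12.653, 65.219, -12.049]
dq [-0.019, 0.009, -0.102, -0.082, 0.014, 0.001, -0.0]
effort [-0.0, -56.658, -5.816, -27.911, -0.069, 0.031, 0.0]
position [0.153, 0.631, 0.226]
ee_rot [[-0.972, 0.235, -0.0], [0.235, 0.972, -0.002], [0.0, -0.002, -1.0]]
ft_force [-0.06, 0.581, -0.012]
torque [0.001, 0.034, -0.016]
grip_width 1.003
[[0.014, -0.997, 0.073, 0.457], [-1.0, -0.014, 0.002, 0.004], [-0.001, -0.073, -0.997, 1.362], [0.0, 0.0, 0.0, 1.0]] [[471.7, 0.0, 319.6], [0.0, 471.7, 230.1], [0.0, 0.0, 1.0]]
[[0.667, -0.483, 0.567, -0.263], [-0.745, -0.419, 0.519, -0.76], [-0.012, -0.769, -0.639, 1.009], [0.0, 0.0, 0.0, 1.0]] [[623.1, 0.0, 309.3], [0.0, 623.1, 239.4], [0.0, 0.0, 1.0]]
```

View pics/top0.png

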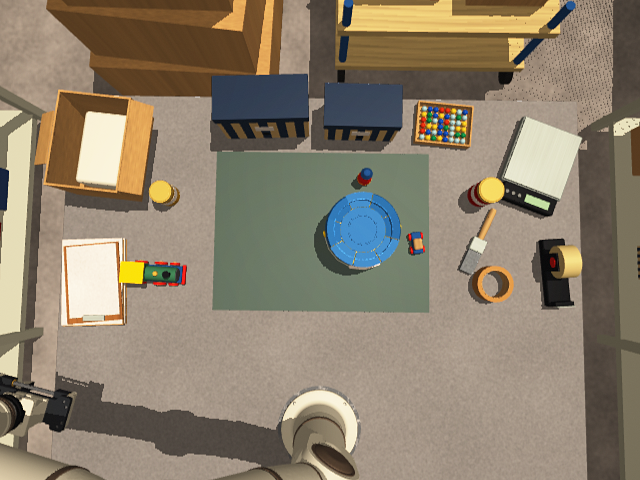

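View pics/side0.png

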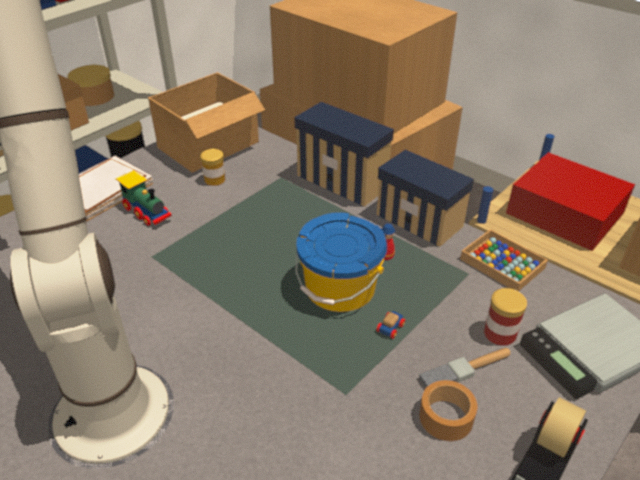

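The top view shows the tub's lid at about (363,230), with the doll at (365,178) and the car at (416,243). In the side view the handle wire runs round the tub's near face, around (340,297). Next I measure the lid.

Run:
```python
from h import *
d=np.load('top0.npz');P=cloud(d);f=d['frame'].astype(int)
m=(f[...,2]>f[...,0]+50)&(P[...,2]>.1)&(P[...,2]<.17);m[:, :300]=0;m[:,420:]=0;m[:180]=0;m[290:]=0
n,l,st,c=cv2.connectedComponentsWithStats(m.astype(np.uint8));i=1+st[1:,4].argmax();m=l==i
p=P[m];print(m.sum(),p.min(0),p.max(0))
cs,_=cv2.findContours(m.astype(np.uint8),cv2.RETR_EXTERNAL,cv2.CHAIN_APPROX_NONE)
q=max(cs,key=len)[:,0]; Q=P[q[:,1],q[:,0]]
A=np.c_[2*Q[:,:2],np.ones(len(Q))];s=np.linalg.lstsq(A,(Q[:,:2]**2).sum(1),rcond=None)[0]
print('c',s[:2],'r',np.sqrt(s[2]+s[:2]@s[:2]))
c=s[:2];r=np.hypot(*(p[:,:2]-c).T);a=np.degrees(np.arctan2(*(p[:,:2]-c).T[::-1]))%360
print('centre z',np.median(p[r<.05,2]))
for k in range(0,360,10):
    w=(abs((a-k+180)%360-180)<5)
    print(k,[ (round(1000*np.median(p[w&(r>x)&(r<y),2]),1),round(1000*p[w&(r>x)&(r<y),2].std(),1)) for x,y in((.065,.075),(.08,.088),(.088,.096))])
K=d['intrinsics']
# crop upscaled
cv2.imwrite('pics/topc.png',cv2.resize(d['frame'][180:285,300:440,::-1],None,fx=5.5,fy=5.5,interpolation=cv2.INTER_CUBIC))
e=np.load('side0.npz');cv2.imwrite('pics/sidec.png',cv2.resize(e['frame'][205:345,270:420,::-1],None,fx=4,fy=4,interpolation=cv2.INTER_CUBIC))
```

```text
4246 [ 0.45453295 -0.20318074  0.11881855] [ 0.64919233 -0.00933853  0.15029189]
c [ 0.55065512 -0.10522277] r 0.09626331493192959
centre z 0.12830566381304265
0 [(np.float64(127.4), np.float64(2.7)), (np.float64(135.8), np.float64(2.6)), (np.float64(134.3), np.float64(2.7))]
10 [(np.float64(127.0), np.float64(1.9)), (np.float64(135.8), np.float64(2.6)), (np.float64(134.3), np.float64(2.4))]
20 [(np.float64(127.4), np.float64(2.9)), (np.float64(134.5), np.float64(2.6)), (np.float64(134.9), np.float64(2.3))]
30 [(np.float64(129.6), np.float64(2.9)), (np.float64(138.4), np.float64(5.2)), (np.float64(139.5), np.float64(4.2))]
40 [(np.float64(132.0), np.float64(1.6)), (np.float64(141.7), np.float64(3.4)), (np.float64(143.4), np.float64(1.8))]
50 [(np.float64(130.5), np.float64(1.9)), (np.float64(142.0), np.float64(2.3)), (np.float64(144.7), np.float64(2.6))]
60 [(np.float64(130.3), np.float64(2.8)), (np.float64(141.9), np.float64(2.8)), (np.float64(144.0), np.float64(2.7))]
70 [(np.float64(130.0), np.float64(2.1)), (np.float64(140.5), np.float64(2.1)), (np.float64(142.4), np.float64(2.4)
[... 2632 characters left out ...]
t64(129.3), np.float64(2.7)), (np.float64(140.9), np.float64(2.6)), (np.float64(142.8), np.float64(2.8))]
310 [(np.float64(131.3), np.float64(2.2)), (np.float64(142.3), np.float64(1.7)), (np.float64(143.3), np.float64(3.0))]
320 [(np.float64(130.5), np.float64(2.1)), (np.float64(141.9), np.float64(2.3)), (np.float64(144.1), np.float64(2.1))]
330 [(np.float64(132.0), np.float64(2.5)), (np.float64(142.2), np.float64(3.0)), (np.float64(144.2), np.float64(2.9))]
340 [(np.float64(129.5), np.float64(2.6)), (np.float64(141.3), np.float64(2.8)), (np.float64(143.0), np.float64(2.0))]
350 [(np.float64(127.5), np.float64(2.2)), (np.float64(135.2), np.float64(1.3)), (np.float64(133.0), np.float64(3.3))]
```

View pics/topc.png

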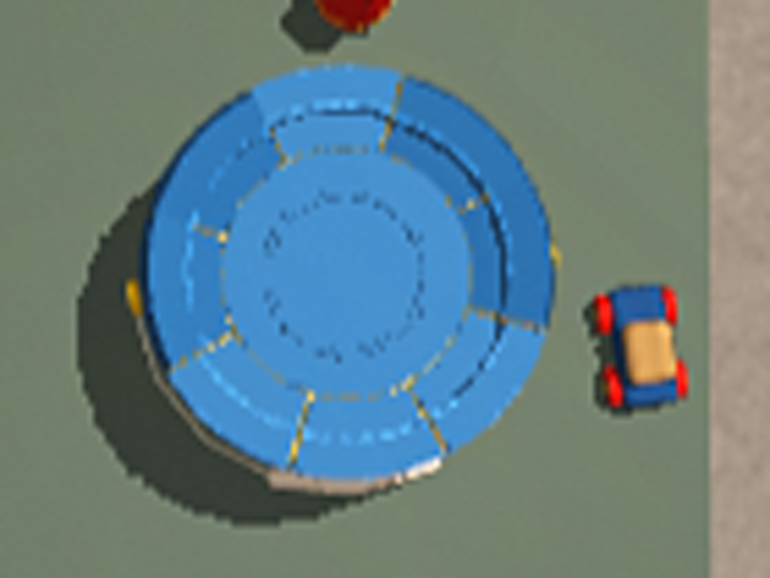

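View pics/sidec.png

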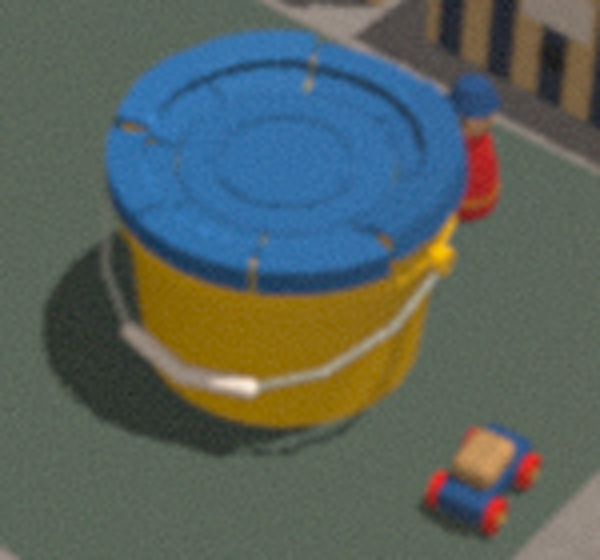

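Heights and slits agree on a segment offset of about 29°. Four sections are up, centred at world angles of about 51, 96, 276 and 321°. The other four, near 6, 141, 186 and 231°, read about 135 mm and are shut. The lid centre is about (0.551, -0.1055). I'll close the fingers and move above the 96° section.

Call:
servo_tool(series=[-530, -541, 20, 0, 0, 70, -530, -541, 20, 0, 0, 70, -530, -541, 20, 0, 0, 70, -530, -541, 20, 0, 0, 70, -530, -541, 20, 0, 0, 70, -530, -541, 20, 0, 0, 70, -530, -541, 20, 0, 0, 70, -530, -541, 20, 0, 0, 70, -530, -541, 20, 0, 0, 70, -530, -541, 20, 0, 0, 70, -530, -541, 20, 0, 0, 70, -530, -541, 20, 0, 0, 70, -530, -541, 20, 0, 0, 70, -530, -541, 20, 0, 0, 70, -530, -541, 20, 0, 0, 70, -530, -541, 20, 0, 0, 70, -530, -541, 20, 0, 0, 70, -530, -541, 20, 0, 0, 70, -530, -541, 20, 0, 0, 70, -530, -541, 20, 0, 0, 70], gripper=0, squeeze=10)

```text
time: 1.77
position: [0.5415, -0.0233, 0.2062]
ee_rot: [[-0.104, 0.995, -0.0], [0.995, 0.104, -0.002], [-0.002, -0.001, -1.0]]
ft_force: [0.5, 1.0, 0.3]
grip_width: 0.009
```

Call:
servo_tool(series=[0, 0, 15, 0, 0, 0, 0, 0, 30, 0, 0, 0, 0, 0, 44, 0, 0, 0, 0, 0, 54, 0, 0, 0, 0, 0, 58, 0, 0, 0, 0, 0, 61, 0, 0, 0, 0, 0, 64, 0, 0, 0, 0, 0, 66, 0, 0, 0, 0, 0, 68, 0, 0, 0, 0, 0, 70, 0, 0, 0, 0, 0, 72, 0, 0, 0, 0, 0, 72, 0, 0, 0, 0, 0, 72, 0, 0, 0])

```text
time: 2.85
position: [0.541, -0.0193, 0.1349]
ee_rot: [[-0.111, 0.994, 0.001], [0.994, 0.111, -0.0], [-0.0, 0.0, -1.0]]
ft_force: [0.7, 0.5, 0.3]
grip_width: 0.003
```

Call:
servo_tool(series=[0, 0, -15, 0, 0, 0, 0, 0, -30, 0, 0, 0, -8, 20, -30, 0, 0, 14, -16, 40, -30, 0, 0, 28, -25, 62, -30, 0, 0, 42, -25, 62, -30, 0, 0, 45, -25, 62, -30, 0, 0, 45, -25, 62, -30, 0, 0, 45, -25, 62, -22, 0, 0, 45, -25, 62, -15, 0, 0, 45, -25, 62, -11, 0, 0, 45, -25, 62, -8, 0, 0, 45, -25, 62, -6, 0, 0, 45, -25, 62, -4, 0, 0, 45, -25, 62, -2, 0, 0, 45, -25, 62, 0, 0, 0, 45, -25, 62, 0, 0, 0, 45, -25, 62, 0, 0, 0, 45])

```text
time: 4.35
position: [0.6049, -0.0373, 0.1345]
ee_rot: [[0.624, 0.781, -0.001], [0.781, -0.624, -0.0], [-0.001, -0.0, -1.0]]
ft_force: [0.1, -0.3, -0.0]
grip_width: 0.005
```

Run:
```python
from h import *
d=shot('side','s1');cv2.imwrite('pics/s1c.png',cv2.resize(d['frame'][150:345,250:450,::-1],None,fx=3,fy=3,interpolation=cv2.INTER_CUBIC))
```

```text
(no output)
```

View pics/s1c.png

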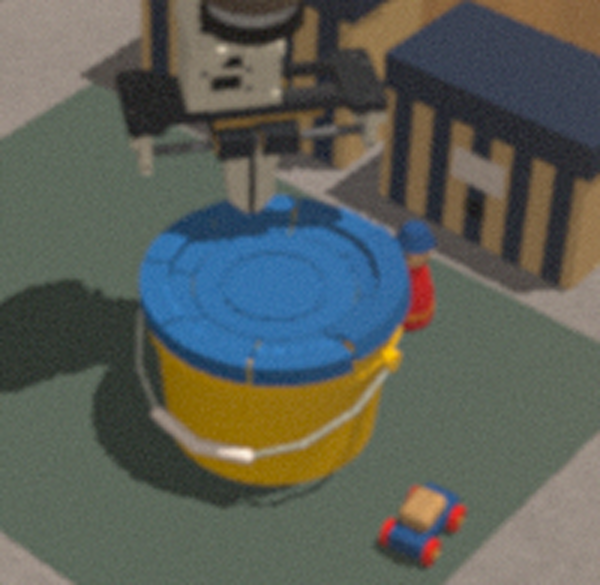

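The tip sits on the rim with the section down and about 0 N left, so the 51° section has snapped home. Next is the 321° section.

Call:
servo_tool(series=[0, 0, -15, 0, 0, 0, 0, 0, -30, 0, 0, 0, -7, 7, -30, 0, 0, -7, -14, 14, -30, 0, 0, -14, -21, 21, -30, 0, 0, -21, -28, 28, -30, 0, 0, -28, -35, 35, -30, 0, 0, -35, -42, 42, -30, 0, 0, -42, -49, 49, -30, 0, 0, -49, -56, 56, -30, 0, 0, -56, -63, 63, -30, 0, 0, -63, -70, 70, -30, 0, 0, -70, -77, 77, -30, 0, 0, -77, -84, 84, -30, 0, 0, -84, -87, 87, -30, 0, 0, -90, -87, 87, -30, 0, 0, -90, -87, 87, -30, 0, 0, -90, -87, 87, -22, 0, 0, -90, -87, 87, -15, 0, 0, -90, -87, 87, -15, 0, 0, -90])

```text
time: 6.07
position: [0.6174, -0.158, 0.1474]
ee_rot: [[-0.781, 0.624, -0.003], [0.624, 0.781, 0.001], [0.003, -0.001, -1.0]]
ft_force: [-0.4, -0.4, -0.4]
grip_width: 0.004
```

Call:
servo_tool(series=[0, 0, 4, 0, 0, 0, 0, 0, 7, 0, 0, 0, 0, 0, 9, 0, 0, 0, 0, 0, 11, 0, 0, 0, 0, 0, 13, 0, 0, 0, 0, 0, 15, 0, 0, 0, 0, 0, 15, 0, 0, 0, 0, 0, 15, 0, 0, 0])

```text
time: 6.73
position: [0.6186, -0.159, 0.1344]
ee_rot: [[-0.781, 0.624, -0.001], [0.624, 0.781, 0.0], [0.001, -0.0, -1.0]]
ft_force: [0.8, -0.4, 1.2]
grip_width: 0.003
```

Call:
servo_tool(series=[0, 0, -15, 0, 0, 0, 0, 0, -30, 0, 0, 0, 4, -10, -30, 0, 0, 7, 8, -20, -30, 0, 0, 14, 12, -30, -30, 0, 0, 21, 16, -40, -30, 0, 0, 28, 20, -50, -30, 0, 0, 35, 24, -62, -30, 0, 0, 42, 24, -62, -30, 0, 0, 45, 24, -62, -22, 0, 0, 45, 24, -62, -15, 0, 0, 45, 24, -62, -11, 0, 0, 45, 24, -62, -8, 0, 0, 45, 24, -62, -6, 0, 0, 45, 24, -62, -4, 0, 0, 45, 24, -62, -2, 0, 0, 45, 24, -62, 0, 0, 0, 45, 24, -62, 0, 0, 0, 45, 24, -62, 0, 0, 0, 45])

```text
time: 8.32
position: [0.5614, -0.1923, 0.1344]
ee_rot: [[-0.112, 0.994, -0.0], [0.994, 0.112, 0.0], [0.0, -0.0, -1.0]]
ft_force: [1.0, 0.1, 2.0]
grip_width: 0.001
```

Call:
servo_tool(series=[0, 0, -20, 0, 0, 0, 0, 0, -50, 0, 0, 0, 20, 0, -80, 0, 0, 0, 60, 0, -100, 0, 0, 0, 100, 0, -100, 0, 0, 0, 140, 0, -100, 0, 0, 0, 180, 0, -100, 0, 0, 0, 220, 0, -100, 0, 0, 0, 260, 0, -100, 0, 0, 0, 300, 0, -100, 0, 0, 0, 340, 0, -100, 0, 0, 0, 380, 0, -100, 0, 0, 0, 420, 0, -100, 0, 0, 0, 450, 0, -100, 0, 0, 0, 450, 0, -100, 0, 0, 0, 450, 0, -100, 0, 0, 0])

```text
time: 9.65
position: [0.5099, 0.2576, 0.2342]
ee_rot: [[-0.117, 0.993, -0.001], [0.993, 0.117, 0.001], [0.001, -0.001, -1.0]]
ft_force: [-0.0, -1.1, 0.3]
grip_width: 0.003
```

Run:
```python
from h import *
d=shot('top','t2');e=shot('side','s2');P=cloud(d);c=np.array([.551,-.1055])
p=P.reshape(-1,3);r=np.hypot(*(p[:,:2]-c).T);a=np.degrees(np.arctan2(*(p[:,:2]-c).T[::-1]))%360
for k in range(6,366,15):
    w=(abs((a-k+180)%360-180)<7)&(p[:,2]>.12)
    print(k,[round(1000*np.median(p[w&(r>x)&(r<y),2]),1) for x,y in((.065,.075),(.08,.088),(.088,.096))])
print(manip.state()['position'])
# shift of scene before/after
for n,o in(('top0','t2'),('side0','s2')):
    A=np.load(n+'.npz')['frame'].astype(int);B=np.load(o+'.npz')['frame'].astype(int)
    def cen(F,yl):
        m=((F[...,0]>150)&(F[...,2]<60)&(F[...,1]>90)) if yl else ((F[...,2]>F[...,0]+70)&(F[...,1]>80))
        m[:180]=0;m[350:]=0;m[:,:280]=0;m[:,402:]=0
        v,u=np.nonzero(m);return u.mean(),v.mean(),len(u)
    print(n,cen(A,0),cen(B,0),cen(A,1),cen(B,1))
i=np.vstack([cv2.resize(d['frame'][150:290,300:440],(400,400)),]);j=cv2.resize(e['frame'][190:345,260:420],(400,400))
cv2.imwrite('pics/fin.png',np.hstack([i,j])[:,:,::-1])
```

```text
6 [np.float64(127.7), np.float64(134.5), np.float64(134.5)]
21 [np.float64(127.0), np.float64(135.8), np.float64(135.5)]
36 [np.float64(127.6), np.float64(135.2), np.float64(134.6)]
51 [np.float64(128.0), np.float64(135.1), np.float64(134.7)]
66 [np.float64(127.8), np.float64(134.9), np.float64(135.6)]
81 [np.float64(127.9), np.float64(134.3), np.float64(134.3)]
96 [np.float64(128.3), np.float64(136.0), np.float64(134.9)]
111 [np.float64(128.1), np.float64(135.6), np.float64(135.5)]
126 [np.float64(127.7), np.float64(135.5), np.float64(134.7)]
141 [np.float64(128.3), np.float64(135.1), np.float64(135.5)]
156 [np.float64(127.3), np.float64(135.9), np.float64(134.1)]
171 [np.float64(128.1), np.float64(135.2), np.float64(134.8)]
186 [np.float64(128.7), np.float64(135.5), np.float64(134.9)]
201 [np.float64(127.8), np.float64(134.5), np.float64(135.0)]
216 [np.float64(127.4), np.float64(135.6), np.float64(134.5)]
231 [np.float64(127.8), np.float64(134.3), np.float64(134.6)]
246 [np.float64(127.7), np.float64(135.5), np.float64(134.7)]
261 [np.float64(128.1), np.float64(134.5), np.float64(
[... 255 characters left out ...]

336 [np.float64(127.4), np.float64(135.4), np.float64(134.8)]
351 [np.float64(127.8), np.float64(133.5), np.float64(133.9)]
[0.51126645 0.25366793 0.23426965]
top0 (np.float64(362.80485460225907), np.float64(229.0906032203797), 4161) (np.float64(362.60928896337083), np.float64(229.07445535073018), 4177) (np.float64(338.8), np.float64(230.5), 10) (np.float64(343.44444444444446), np.float64(228.22222222222223), 9)
side0 (np.float64(341.13391770148525), np.float64(244.23788653518383), 4107) (np.float64(341.7444471564559), np.float64(245.12716621918477), 4097) (np.float64(368.5811518324607), np.float64(284.9109947643979), 191) (np.float64(353.85585585585585), np.float64(290.9159159159159), 333)
```

View pics/fin.png

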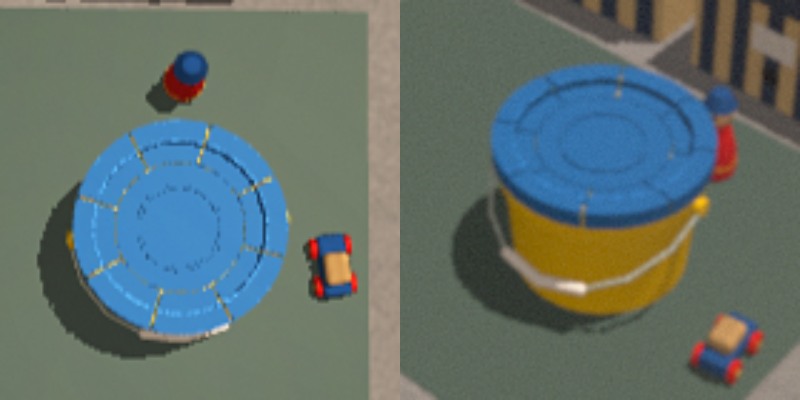

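The rim reads flush at 134–136 mm all round. The lid centre in the top view moved less than 0.3 px, the doll and car look unmoved, and the arm is clear, so I hand it in.

```bash
python3 -c "
from h import *
print(finish_job())"
```

```text
the job is handed in; nothing more can be done
None
```

The lid is now shut all the way round, and I handed the job in about 10 s into the 48 s allowed. Four of the eight rim sections were standing up, centred at about 51°, 96°, 276° and 321° in world angle. I pressed each of those down with the closed fingertips at about 87 mm from the axis. The other four were already shut, so I did not press them.

**Rim:** in the last top picture the rim measures 134–136 mm all round. The four open sections read about 142–145 mm before. The force left on the tool at the bottom of each press was 2 N or less.

**Tub:** the lid centre in the top view moved less than 0.3 px. In the side view it moved about 1 px, which I take to be the sections coming down.

**Surroundings:** the doll and car look unmoved in the last pictures. I did not check the other things around the tub again, but the arm passed well above everything.

**Checks that did not help:** the yellow colour mask I tried for tub movement gave nothing usable: only about 10 pixels in the top view, and in the side view it was upset by a change in lighting. I judged tub movement from the lid instead.

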